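Load a specimen and crank the lift up to the pointer

TASK

Stand the specimen with the copper-coloured face, copper side up, on the middle of the lift's round stage and let go of it. Then wind the red-handled crank clockwise (seen from above), as many turns as it takes, until the specimen's top face is level with the yellow pointer, and let go of the crank. Leave the other specimen, the bottle, the slide case and the pointer's setting alone.

Things in the scene. Friction and masses are not known exactly. Their poses are not given: they have to be found in the camera images.
- copper_specimen: specimen to load: upright black cylinder 40 mm in diameter, 30 mm tall, about 120 g, with a copper-coloured disc 26 mm wide in its top face. Origin: centre of its underside; z up along its axis.
- copper_specimen_top (a point): centre of the copper specimen's top face, 30 mm above its origin.
- steel_specimen: other specimen, same size and black, but with a silver-coloured disc in its top. Origin: centre of its underside. Leave it alone.
- lift: hand-cranked specimen lift, bolted to the bench: cream box 160 mm (its x) by 400 mm (its y) by 60 mm tall. Origin: centre of its underside. Stage on its +y half (100 mm from the origin), crank wheel on its -y half (110 mm from the origin), and at its +y end a steel post 14 mm thick, its top 182 mm above the bench, that carries the pointer.
- stage_top (a point): centre of the top face of the lift's round dark steel stage, 90 mm in diameter, 12 mm thick, which only moves up and down, from 100 to 155 mm above the bench. x, y, z axes are those of the lift; z is up.
- crank (a joint): turning angle of the crank in rad, 0 (stage at its lowest) to 14.4; it grows clockwise seen from above and raises the stage by 24 mm per full turn (3.82 mm per rad). It has some friction (about 2 N at the handle) and stays where it is left. At 0 the handle is on the lift's -x side of the axis.
- crank_axis (a point): point on the crank's vertical turning axis, in the wheel's top face, 86 mm above the bench. The wheel is a black disc 150 mm in diameter, with a steel hub cap 36 mm wide standing 6 mm above it.
- crank_handle (a point): centre of the top end of the crank's handle: an upright red round grip 22 mm in diameter, 60 mm tall (from 86 to 146 mm above the bench), fixed on the wheel 58 mm from the turning axis. It does not spin on its own, so the grasp turns with the wheel; let go and regrasp to wind on.
- gauge_tip (a point): tip of the yellow pointer, at the middle of its 4 mm thickness: a level bar 8 mm wide on a black slider block on the lift's post, 39 mm to the +y side of the stage's centre line. Its height, 164 to 174 mm above the bench, is the height that the specimen's top face must reach. z axis up.
- wash_bottle: white bottle with a red cap, 60 mm in diameter, 150 mm tall. Origin: centre of its underside. Leave it alone.
- slide_case: flat blue plastic case, 80 x 110 x 32 mm. Origin: centre of its underside. Leave it alone.
Not all that is in view belongs to the job. What is shaped like the copper_specimen but blue is not meant.

How it is judged:
On the way, in this order (a step that is already met when the one before it is completed fails the run):
1. the copper specimen stands released on the middle of the stage (horizontal distance between copper_specimen and stage_top below 0.025 m and z of copper_specimen in the frame of stage_top between -0.004 and 0.004 m and angle between copper_specimen's own z axis and vertical below 0.1 rad and contact force between the fingers and copper_specimen below 0.1 N and linear speed of copper_specimen below 0.03 m/s), for 0.2 s.
2. the crank has wound the specimen's top face level with the pointer (all of step 1 and z of copper_specimen_top in the frame of gauge_tip between -0.003 and 0.003 m), for 0.2 s.
At the end, for the whole second after the job is handed in: The copper specimen stands upright (within 0.1 rad), copper side up, on the stage within 25 mm of its centre, released; its top face is within 3 mm in height of the yellow pointer's tip; specimen and crank are at rest (all of step 2 and velocity of joint crank between -0.1 and 0.1 rad/s); the robot touches nothing.
It fails at once if the other specimen is moved more than 30 mm (distance of steel_specimen from where it was at the start of the episode above 0.03 m).
It fails at once if the wash bottle is moved more than 30 mm (distance of wash_bottle from where it was at the start of the episode above 0.03 m).
It fails at once if the slide case is moved more than 30 mm (distance of slide_case from where it was at the start of the episode above 0.03 m).
It fails at once if the pointer is shifted more than 3 mm (distance of gauge_tip from where it was at the start of the episode above 0.003 m).
It also fails if it takes over 72 s, if anything falls off the work surface, if the arm or the gripper's body presses on something with over 40 N, if the wrist force passes 120 N, or if a joint passes its speed limit or range.

ROBOT

A 6-joint arm with a two-finger parallel gripper is mounted at the origin on the work surface. World frame = base frame: x ahead of the robot, y to its left, z up, the work surface at z = 0. Lengths are in m, angles in rad, forces in N, time in s.
With the tool pointing down it reaches from about 0.275 to 0.75 m from the base axis. Payload 10.2 kg.
Tool frame: the origin (TCP) lies midway between the tips of the shut fingers; the grasp point (between the pads) lies 19 mm behind it (ctrl.pinch_z is the distance from the TCP to the grasp point, in m); z points along the fingers, y is the line along which they close (so a half turn about z gives the same grasp; the last joint's range is limited). The gripper opens to 85 mm and grips with 20 to 120 N. Pads are 22 mm wide; open, the fingers measure 114 mm over their backs; the gripper's body (76 mm by 85 mm) begins 54 mm behind the grasp point. The pads swing forward as they close: fully open they stand 13 mm farther back than shut.
Start: joints at [-1.47, 0.313, 1.498, -0, 1.331, -0.223], TCP at [0.167, -0.498, 0.231] pointing down, gripper open.
Joint ranges: [-2.94, 2.94], [-0.97, 2.17], [0.19, 2.56], [-1.23, 4.37], [0.02, 3.11], [-2.88, 2.88]. Speed limits (rad/s): [2.39, 2.39, 3.01, 3.14, 3.14, 3.14].

INTERFACE

Orientations are given as a 3x3 rotation matrix whose columns are the frame's x, y, z axes.
In Python, from plant import state, get_image, order, recognise, ctrl gives the robot as it stands.
- The arm moves only by the tool step_arm, never from a script. Its argument "steps" is a list that holds one entry, the list of rows, each a list of 7 numbers: the turn, a rotation vector about the world's x, y, z in units of 6 degrees (1.0 is 6 degrees), then the shift along the world's x, y, z in units of 0.02 m (1.0 is 0.02 m), then the opening, from 0 (shut) to 1 (fully open). In form: [[[rx, ry, rz, x, y, z, fingers], ...]]. A call has 1 to 8 rows; each row shifts and turns the commanded pose from where the row before left it; what a row does not reach is not made up. A row lasts 1/10 s, in which the tool goes at most 50 mm and 8.59 degrees, less where a joint would pass 70% of its speed; a pose out of reach is approached as far as the arm can. A call with a number of a shift or a turn outside -1 to 1 is refused whole. A call with a gripper value outside its range is refused whole. The fingers move at their own pace and stop on an object; "newtons" is the grip in N (left out, the last holds). Time passes only in rows, so rows that do not move let the fingers close. It gives the time, the measured TCP pose, the force, the opening and the grip force at its end, in the units of the state.
- state(): the state, without advancing time (a new reading comes with each control period).
- get_image(name): name is "side" or "top"; returns a dict with "pixels" (400x640x3 uint8, red, green, blue), "depth" (400x640 float32, m along the optical axis (not along the pixel's ray), 0 where there is no reading), "intrinsics" (3x3 intrinsics, pixels), "extrinsics" (4x4, takes a point from world to camera coordinates). Camera axes: x right, y up, looking along -z (the intrinsics and any distortion apply to the point x, -y, -z); pixel columns grow to the right and rows downward; lengths in m; the calibration is good to about 2 mm. A picture is of the moment at which its call begins.
- order.close_job(): hands the job in; it is judged then, once.
Trained networks look in the newest picture that a camera, given by its name, has taken for a name from the list of things; names that differ only in an ending like _2 or _b are one class to them, and where a whole thing is asked for, a point or a joint stands for the part that bears it (a point fixed in the world has none). Each returns a list of dicts, best first, with "confidence" (0 to 1); they miss things now and then, are a little off and sometimes report something else, mostly with a low value. They report only what shows in the picture. A call takes as long as a camera call. They do not tell look-alikes from the thing itself.
- recognise(name, camera): "box" ([left, top, right, bottom] in pixels, round what is visible of it).
The state is a dict: "time_s": time; "joint_pos": joint angles; "qvel": joint speeds; "tau": joint torques, N m; "ee_pos": TCP position; "eef_rot": TCP orientation; "ft_force": force on the tool from outside, world axes, zero at the start; "ft_torque": the same for the moment, N m; "finger_gap": finger opening in m; "finger_force": force on a finger pad.
Only numpy, scipy, OpenCV 4.12 (cv2) and the standard library are available. Lean on these libraries where they do the work, as an engineer would, in place of code of your own. Each camera call takes 0.05 s, during which the arm holds its last target. There are 200 camera calls.

## Working session

There is one attempt and no reset: what is moved stays moved. The work goes in short steps, Python scripts to look and compute and a tool call to move; the robot and the scene stay as the last step left them, time stands still between calls to the robot, and variables do not carry over. Pictures are saved under pics/ and viewed, at most 10 in all, crops included, and the job is handed in when it is done.

Besides the shell and the picture viewer there is one more tool, called after "Request:" by a JSON object that holds its "op" and its "data". step_arm: Moves the arm, as the interface text tells. Its arguments: {"type":"object","properties":{"steps":{"type":"array","items":{"type":"array","items":{"type":"array","items":{"type":"number","minimum":-1,"maximum":1}}}},"newtons":{"type":"number"}},"required":["steps"]}

```bash
mkdir -p pics
cat > h.py <<'E'
import numpy as np, cv2
from plant import state, get_image, order, recognise, ctrl
def pts(im):
    d=im["depth"];K=im["intrinsics"];E=np.linalg.inv(im["extrinsics"])
    v,u=np.mgrid[0:d.shape[0],0:d.shape[1]]
    x=(u-K[0,2])/K[0,0]*d; y=(v-K[1,2])/K[1,1]*d
    P=np.stack([x,-y,-d,np.ones_like(d)],-1)@E.T
    return P[...,:3]
def save(n,px): cv2.imwrite("pics/"+n,np.ascontiguousarray(px[...,::-1]))
E
python3 - <<'E'
from h import *
for c in("top","side"):
    im=get_image(c); save(c+"0.png",im["pixels"]); np.savez(c+"0.npz",P=pts(im),px=im["pixels"],E=im["extrinsics"],K=im["intrinsics"])
    for n in("copper_specimen","lift","crank_handle","gauge_tip","stage_top","steel_specimen","wash_bottle","slide_case"):
        print(c,n,[(np.round(r["box"]).tolist(),round(r["confidence"],2)) for r in recognise(n,c)])
print(state()["time_s"],ctrl.pinch_z)
E
```

```text
top copper_specimen [([484.0, 183.0, 500.0, 198.0], 0.77), ([432.0, 183.0, 445.0, 199.0], 0.57), ([459.0, 181.0, 477.0, 197.0], 0.52), ([458.0, 214.0, 479.0, 229.0], 0.38)]
top lift [([247.0, 162.0, 406.0, 258.0], 0.79)]
top crank_handle [([335.0, 191.0, 397.0, 248.0], 0.98)]
top gauge_tip [([461.0, 214.0, 478.0, 228.0], 0.37)]
top stage_top [([266.0, 175.0, 306.0, 216.0], 0.75)]
top steel_specimen [([461.0, 214.0, 479.0, 230.0], 0.48)]
top wash_bottle [([174.0, 153.0, 211.0, 183.0], 0.68)]
top slide_case [([169.0, 223.0, 217.0, 259.0], 0.64)]
side copper_specimen [([372.0, 354.0, 394.0, 376.0], 0.8), ([360.0, 319.0, 382.0, 342.0], 0.72), ([354.0, 291.0, 370.0, 313.0], 0.51), ([282.0, 211.0, 341.0, 255.0], 0.39)]
side lift [([280.0, 139.0, 341.0, 276.0], 0.69)]
side crank_handle [([282.0, 209.0, 339.0, 256.0], 0.91), ([303.0, 170.0, 332.0, 189.0], 0.39)]
side gauge_tip [([316.0, 139.0, 323.0, 153.0], 0.45)]
side stage_top [([305.0, 173.0, 331.0, 190.0], 0.93)]
side steel_specimen [([328.0, 331.0, 345.0, 355.0], 0.88)]
side wash_bottle [([314.0, 116.0, 331.0, 157.0], 0.87)]
side slide_case [([256.0, 142.0, 277.0, 166.0], 0.86)]
0.9 0.0187
```

View pics/top0.png

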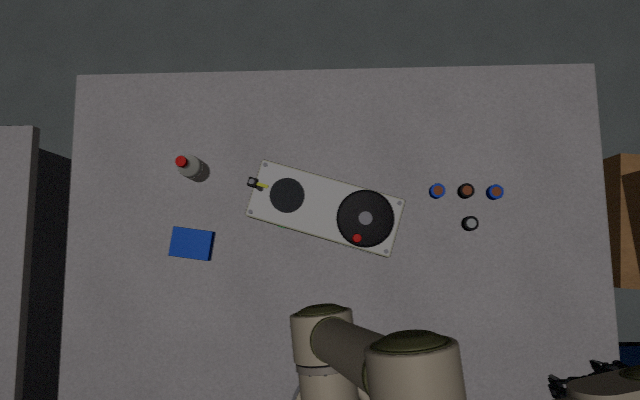

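Run:
```python
from h import *
a=np.load("top0.npz");b=np.load("side0.npz")
P=a["P"];px=a["px"]
for n,(u,v) in dict(A=(492,190),B=(438,191),C=(468,189),D=(469,221)).items():
    m=np.zeros(P.shape[:2],bool);m[v-14:v+14,u-14:u+14]=1
    z=P[...,2];m&=(z>0.02)&(z<0.045); m[:, :u-13]=0;m[:,u+13:]=0
    Q=P[m];print(n,len(Q),Q.mean(0).round(4),Q.min(0).round(3),Q.max(0).round(3),px[v-1:v+2,u-1:u+2].mean((0,1)).round())
for nm,I in(("top",a),("side",b)):
    P=I["P"];hsv=cv2.cvtColor(I["px"],cv2.COLOR_RGB2HSV)
    H,S,V=[hsv[...,i] for i in range(3)]
    for c,m in dict(red=((H<8)|(H>172))&(S>140)&(V>80),yel=(H>20)&(H<36)&(S>130)&(V>90)).items():
        n,l,st,ce=cv2.connectedComponentsWithStats(m.astype(np.uint8))
        for i in range(1,n):
            if st[i,4]>6:
                Q=P[l==i];print(nm,c,st[i],Q.mean(0).round(3),Q.min(0).round(3),Q.max(0).round(3))
    r=P.reshape(-1,3)
    for z0,z1,t in((.055,.063,"box"),(.083,.089,"wheel"),(.096,.104,"stage")):
        m=(r[:,2]>z0)&(r[:,2]<z1);m&=(r[:,0]>.2)
        print(nm,t,m.sum(),np.percentile(r[m],[1,50,99],axis=0).round(3).tolist())
x=cv2.resize(a["px"][165:245,420:520],None,fx=4,fy=4,interpolation=cv2.INTER_CUBIC)
y=cv2.resize(b["px"][280:380,320:400],(256,320),interpolation=cv2.INTER_CUBIC)
y2=cv2.resize(b["px"][110:290,250:360],None,fx=3,fy=3)
save("crop1.png",np.vstack([np.hstack([x,np.pad(y,((0,0),(0,0),(0,0)))]),cv2.resize(a["px"][150:270,160:420],(656,270))]))
```

```text
A 188 [ 0.5784 -0.4408  0.0307] [ 0.559 -0.462  0.021] [ 0.599 -0.423  0.037] [78. 58. 65.]
B 179 [ 0.5841 -0.2853  0.0309] [ 0.565 -0.306  0.02 ] [ 0.604 -0.266  0.036] [95. 58. 39.]
C 182 [ 0.5832 -0.3634  0.0308] [ 0.565 -0.383  0.021] [ 0.603 -0.345  0.037] [94. 58. 40.]
D 186 [ 0.4943 -0.3697  0.031 ] [ 0.475 -0.39   0.02 ] [ 0.513 -0.351  0.038] [106. 107. 107.]
top red [176 156  10  10  85] [0.65  0.371 0.16 ] [ 0.418 -0.019 -0.001] [0.677 0.444 1.191]
top red [353 234   9   8  55] [ 0.455 -0.06   0.147] [ 0.447 -0.07   0.143] [ 0.464 -0.051  0.152]
top yel [257 183  11   5  30] [0.585 0.167 0.169] [0.579 0.155 0.166] [0.589 0.179 0.176]
top box 4389 [[0.42, -0.178, 0.056], [0.545, 0.053, 0.06], [0.659, 0.225, 0.063]]
top wheel 1937 [[0.439, -0.154, 0.083], [0.51, -0.086, 0.086], [0.585, 0.115, 0.089]]
top stage 938 [[0.525, 0.071, 0.096], [0.573, 0.12, 0.101], [0.674, 0.39, 0.104]]
side red [193  22  39  17 517] [0.314 1.096 0.239] [ 0.236 -0.769  0.218] [0.405 1.243 0.845]
side red [320 117   6   6  30] [0.652 0.368 0.148] [0.642 0.361 0.137] [0.663 0.381 0.154]
side red [287 210   8  20 109] [ 0.455 -0.073  0.132] [ 0.36  -0.769  0.091] [ 0.464 -0.052  0.845]
side yel [316 146   4   7  19] [0.586 0.169 0.167] [0.581 0.153 0.161] [0.593 0.186 0.171]
side box 3319 [[0.281, -0.183, 0.055], [0.555, 0.061, 0.06], [2.459, 1.728, 0.063]]
side wheel 2012 [[0.249, -0.153, 0.083], [0.523, -0.071, 0.086], [2.458, 1.729, 0.089]]
side stage 1155 [[0.234, -0.062, 0.096], [0.596, 0.967, 0.1], [2.461, 1.731, 0.104]]
```

View pics/crop1.png

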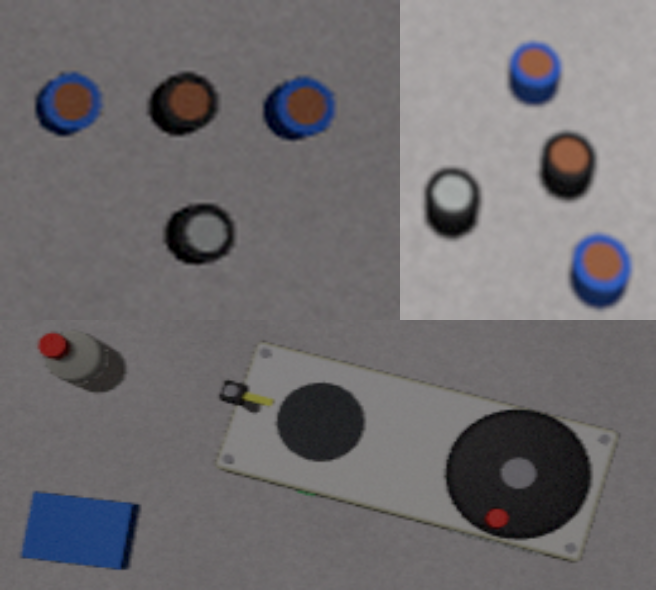

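View pics/side0.png

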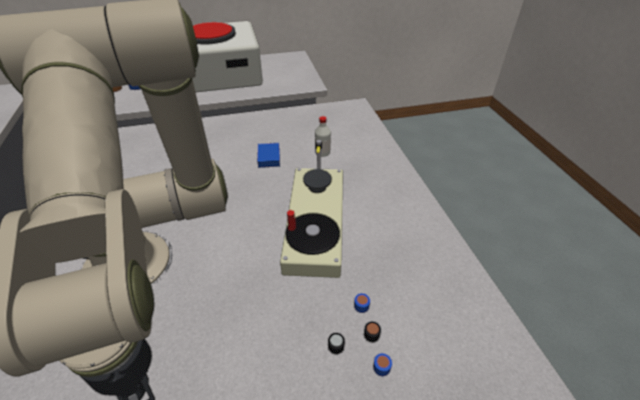

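Candidates in the top view: (438,191) and (495,191) are copper discs on blue bodies, so they are decoys. (470,223) is black with a silver disc, the steel specimen. (467,190) is the only black body with a copper disc, and the enlarged crop confirms it's the target. The lift's stage is at (287,195), the pointer at (263,186), the hub at (365,218) and the red handle at (357,238).

```bash
cat > fit.py <<'E'
from h import *
from scipy.optimize import least_squares
def circ(Q,r0,c0):
    # hull circle fit with fixed radius
    h=cv2.convexHull(Q[:,:2].astype(np.float32))[:,0]
    s=least_squares(lambda c:np.hypot(*(h-c).T)-r0,c0,loss="soft_l1",f_scale=.002)
    return s.x.round(4), Q[:,:2].mean(0).round(4), round(float(np.median(Q[:,2])),4)
E
python3 - <<'E'
from fit import *
for f in("top0.npz","side0.npz"):
    a=np.load(f);P=a["P"].reshape(-1,3);px=a["px"].reshape(-1,3).astype(int)
    near=lambda c,r,z0,z1:P[(np.hypot(P[:,0]-c[0],P[:,1]-c[1])<r)&(P[:,2]>z0)&(P[:,2]<z1)]
    print(f)
    w=circ(near((.51,-.085),.085,.081,.09),.075,(.51,-.085));print("wheel",w)
    s=circ(near((.567,.118),.053,.096,.105),.045,(.567,.118));print("stage",s)
    print("hub",np.median(near((.51,-.085),.016,.088,.097),0).round(4))
    for n,c in dict(A=(.578,-.441),B=(.584,-.285),C=(.583,-.363),D=(.494,-.37)).items():
        print(n,circ(near(c,.03,.024,.04),.02,c))
    m=(np.hypot(P[:,0]-.54,P[:,1]-.02)<.25)&(P[:,2]>.054)&(P[:,2]<.066)&(px.min(1)>60)
    r=cv2.minAreaRect(P[m][:,:2].astype(np.float32)*1000);print("box",m.sum(),r)
s=state();print(s["eef_rot"].round(3) if hasattr(s["eef_rot"],"round") else s["eef_rot"],s["ee_pos"],s["finger_gap"])
E
```

```text
top0.npz
wheel (array([ 0.5079, -0.085 ]), array([ 0.5088, -0.0855]), 0.0866)
stage (array([0.5691, 0.1156]), array([0.569 , 0.1155]), 0.1014)
hub [ 0.5093 -0.0843  0.0928]
A (array([ 0.5798, -0.4424]), array([ 0.5787, -0.4416]), 0.0316)
B (array([ 0.5847, -0.2861]), array([ 0.5843, -0.2856]), 0.0312)
C (array([ 0.5839, -0.364 ]), array([ 0.5834, -0.3639]), 0.0311)
D (array([ 0.4944, -0.3706]), array([ 0.4944, -0.3702]), 0.0313)
box 5184 ((540.2650756835938, 20.30413818359375), (399.5729064941406, 159.8473663330078), 72.81031036376953)
side0.npz
wheel (array([ 0.5101, -0.084 ]), array([ 0.5107, -0.0929]), 0.0862)
stage (array([0.5714, 0.1157]), array([0.571 , 0.1131]), 0.101)
hub [ 0.5096 -0.0854  0.0926]
A (array([ 0.5811, -0.4418]), array([ 0.5804, -0.4429]), 0.0307)
B (array([ 0.5874, -0.2855]), array([ 0.5867, -0.2867]), 0.0306)
C (array([ 0.5854, -0.3642]), array([ 0.5854, -0.3651]), 0.0306)
D (array([ 0.4971, -0.3706]), array([ 0.4966, -0.3718]), 0.0307)
box 2802 ((542.3912353515625, 20.842971801757812), (402.3297424316406, 159.75540161132812), 72.89468383789062)
[[ 0.948  0.318  0.   ]
 [ 0.318 -0.948 -0.   ]
 [-0.     0.    -1.   ]] [ 0.16702749 -0.49772779  0.23131442] 0.0851551067893276
```

Request:
{"op": "step_arm", "data": {"steps": [[[0, 0, 0.43, 0.99, 0.32, -0.2, 0.65], [0, 0, 0.43, 0.99, 0.32, -0.2, 0.65], [0, 0, 0.43, 0.99, 0.32, -0.2, 0.65], [0, 0, 0.43, 0.99, 0.32, -0.2, 0.65], [0, 0, 0.43, 0.99, 0.32, -0.2, 0.65], [0, 0, 0.43, 0.99, 0.32, -0.2, 0.65], [0, 0, 0.43, 0.99, 0.32, -0.2, 0.65], [0, 0, 0.43, 0.99, 0.32, -0.2, 0.65]]], "newtons": 30}}

```text
time_s: 1.7
ee_pos: [0.3262, -0.4462, 0.1991]
eef_rot: [[0.774, 0.633, -0.0], [0.633, -0.774, -0.0], [-0.0, 0.0, -1.0]]
ft_force: [-0.4, 0.2, 0.3]
finger_gap: 0.0554
finger_force: 0.0
```

Request:
{"op": "step_arm", "data": {"steps": [[[0, 0, 0.43, 0.99, 0.32, -0.2, 0.65], [0, 0, 0.43, 0.99, 0.32, -0.2, 0.65], [0, 0, 0.43, 0.99, 0.32, -0.2, 0.65], [0, 0, 0.43, 0.99, 0.32, -0.2, 0.65], [0, 0, 0.43, 0.99, 0.32, -0.2, 0.65], [0, 0, 0.43, 0.99, 0.32, -0.2, 0.65], [0, 0, 0.43, 0.99, 0.32, -0.2, 0.65], [0, 0, 0.43, 0.99, 0.32, -0.2, 0.65]]]}}

```text
time_s: 2.5
ee_pos: [0.4846, -0.395, 0.1671]
eef_rot: [[0.501, 0.865, -0.0], [0.865, -0.501, 0.0], [0.0, -0.0, -1.0]]
ft_force: [0.2, -0.2, 0.2]
finger_gap: 0.0556
finger_force: 0.0
```

Request:
{"op": "step_arm", "data": {"steps": [[[0, 0, 0.43, 0.99, 0.32, -0.4, 0.65], [0, 0, 0.43, 0.99, 0.32, -0.4, 0.65], [0, 0, 0.43, 0.99, 0.32, -0.4, 0.65], [0, 0, 0.43, 0.99, 0.32, -0.4, 0.65], [0, 0, 0.43, 0.99, 0.32, -0.4, 0.65], [0, 0, 0, 0, 0, 0, 0.65], [0, 0, 0, 0, 0, 0, 0.65]]]}}

```text
time_s: 3.2
ee_pos: [0.5826, -0.3633, 0.127]
eef_rot: [[0.297, 0.955, -0.001], [0.955, -0.297, 0.0], [0.0, -0.001, -1.0]]
ft_force: [-0.4, 0.8, -0.2]
finger_gap: 0.0556
finger_force: 0.0
```

Request:
{"op": "step_arm", "data": {"steps": [[[0, 0, 0, 0.1, -0.03, -0.9, 0.65], [0, 0, 0, 0, 0, -0.9, 0.65], [0, 0, 0, 0, 0, -0.9, 0.65], [0, 0, 0, 0, 0, -0.9, 0.65], [0, 0, 0, 0, 0, -0.9, 0.65], [0, 0, 0, 0, 0, -0.9, 0.65], [0, 0, 0, 0, 0, -0.5, 0.65], [0, 0, 0, 0, 0, -0.3, 0.65]]]}}

```text
time_s: 4.0
ee_pos: [0.5843, -0.3644, 0.0031]
eef_rot: [[0.298, 0.955, -0.0], [0.955, -0.298, 0.0], [0.0, -0.0, -1.0]]
ft_force: [0.6, -0.1, 0.0]
finger_gap: 0.0552
finger_force: 0.0
```

Request:
{"op": "step_arm", "data": {"steps": [[[0, 0, 0, 0, 0, 0, 0.65], [0, 0, 0, 0, 0, 0, 0.3], [0, 0, 0, 0, 0, 0, 0.3], [0, 0, 0, 0, 0, 0, 0.3], [0, 0, 0, 0, 0, 0, 0.3], [0, 0, 0, 0, 0, 0, 0.3]]]}}

```text
time_s: 4.6
ee_pos: [0.5853, -0.3644, 0.0045]
eef_rot: [[0.297, 0.955, 0.001], [0.955, -0.297, -0.001], [-0.001, 0.002, -1.0]]
ft_force: [-0.7, -0.7, 6.1]
finger_gap: 0.0394
finger_force: 31.0
```

Request:
{"op": "step_arm", "data": {"steps": [[[0, 0, 0, 0, 0, 0.5, 0.3], [0, 0, 0, 0, 0, 0.9, 0.3], [0, 0, 0, 0, 0, 1, 0.3], [0, 0, 0, 0, 0, 1, 0.3], [0, 0, 0, 0, 0.5, 1, 0.3], [0, 0, 0, 0, 0.9, 1, 0.3], [0, 0, 0, 0, 0.9, 1, 0.3], [0, 0, 0, 0, 0.9, 1, 0.3]]]}}

```text
time_s: 5.4
ee_pos: [0.5845, -0.299, 0.1523]
eef_rot: [[0.297, 0.955, -0.0], [0.955, -0.297, 0.0], [0.0, -0.001, -1.0]]
ft_force: [1.0, -0.3, -1.6]
finger_gap: 0.0391
finger_force: 30.6
```

Request:
{"op": "step_arm", "data": {"steps": [[[0, 0, 0, -0.05, 0.95, 0.8, 0.3], [0, 0, 0, -0.05, 0.95, 0, 0.3], [0, 0, 0, -0.05, 0.95, 0, 0.3], [0, 0, 0, -0.05, 0.95, 0, 0.3], [0, 0, 0, -0.05, 0.95, 0, 0.3], [0, 0, 0, -0.05, 0.95, 0, 0.3], [0, 0, 0, -0.05, 0.95, 0, 0.3], [0, 0, 0, -0.05, 0.95, 0, 0.3]]]}}

```text
time_s: 6.2
ee_pos: [0.5767, -0.1464, 0.1673]
eef_rot: [[0.297, 0.955, -0.0], [0.955, -0.297, 0.0], [0.0, -0.0, -1.0]]
ft_force: [-0.1, -0.2, -1.4]
finger_gap: 0.0391
finger_force: 30.6
```

Request:
{"op": "step_arm", "data": {"steps": [[[0, 0, 0, -0.05, 0.95, 0, 0.3], [0, 0, 0, -0.05, 0.95, 0, 0.3], [0, 0, 0, -0.05, 0.95, 0, 0.3], [0, 0, 0, -0.05, 0.95, 0, 0.3], [0, 0, 0, -0.05, 0.95, 0, 0.3], [0, 0, 0, -0.05, 0.95, 0, 0.3], [0, 0, 0, -0.05, 0.95, 0, 0.3], [0, 0, 0, -0.05, 0.95, 0, 0.3]]]}}

```text
time_s: 7.0
ee_pos: [0.5686, 0.0056, 0.1673]
eef_rot: [[0.297, 0.955, 0.0], [0.955, -0.297, -0.0], [0.0, 0.0, -1.0]]
ft_force: [0.4, 0.4, -1.6]
finger_gap: 0.0392
finger_force: 30.6
```

Request:
{"op": "step_arm", "data": {"steps": [[[0, 0, 0, 0, 0.95, 0, 0.3], [0, 0, 0, 0, 0.95, 0, 0.3], [0, 0, 0, 0, 0.95, 0, 0.3], [0, 0, 0, 0, 0.95, 0, 0.3], [0, 0, 0, 0, 0.8, 0, 0.3], [0, 0, 0, 0, 0.52, 0, 0.3], [0, 0, 0, 0, 0, -0.4, 0.3], [0, 0, 0, 0, 0, -0.7, 0.3]]]}}

```text
time_s: 7.8
ee_pos: [0.5692, 0.1063, 0.1453]
eef_rot: [[0.297, 0.955, 0.002], [0.955, -0.297, -0.0], [0.0, 0.002, -1.0]]
ft_force: [-0.7, -0.2, -2.1]
finger_gap: 0.0392
finger_force: 30.6
```

Request:
{"op": "step_arm", "data": {"steps": [[[0, 0, 0, 0, 0, -0.7, 0.3], [0, 0, 0, 0, 0, -0.6, 0.3], [0, 0, 0, 0, 0, -0.35, 0.3], [0, 0, 0, 0, 0, -0.15, 0.3], [0, 0, 0, 0, 0, 0, 0.3], [0, 0, 0, 0, 0, 0, 0.3]]]}}

```text
time_s: 8.4
ee_pos: [0.5691, 0.1064, 0.1098]
eef_rot: [[0.297, 0.955, 0.001], [0.955, -0.297, -0.0], [0.0, 0.001, -1.0]]
ft_force: [-1.4, -0.3, -1.5]
finger_gap: 0.0391
finger_force: 30.6
```

Run:
```python
from h import *
im=get_image("side");P=pts(im);save("s2.png",cv2.resize(im["pixels"][110:290,240:400],None,fx=3,fy=3,interpolation=cv2.INTER_CUBIC))
print(state()["ft_force"],state()["ee_pos"])
```

```text
[ 0.68361011 -0.50093854 -1.24500938] [0.56912963 0.10643007 0.10984804]
```

View pics/s2.png

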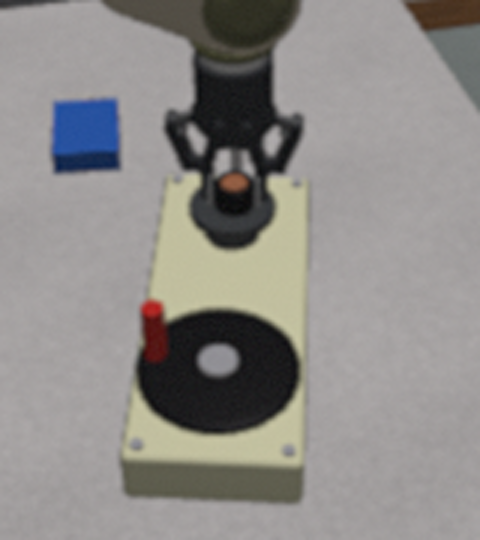

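The crop shows the copper specimen held upright just above the stage, at crop (233,190). It has about 5 mm left to go down.

Request:
{"op": "step_arm", "data": {"steps": [[[0, 0, 0, 0, 0, -0.1, 0.3], [0, 0, 0, 0, 0, -0.08, 0.3], [0, 0, 0, 0, 0, -0.05, 0.3], [0, 0, 0, 0, 0, 0, 0.3], [0, 0, 0, 0, 0, 0, 0.3]]]}}

```text
time_s: 8.95
ee_pos: [0.5689, 0.1065, 0.105]
eef_rot: [[0.297, 0.955, 0.0], [0.955, -0.297, -0.0], [0.0, 0.0, -1.0]]
ft_force: [-2.3, 0.2, 2.3]
finger_gap: 0.0388
finger_force: 30.8
```

Request:
{"op": "step_arm", "data": {"steps": [[[0, 0, 0, 0, 0, 0, 0.5], [0, 0, 0, 0, 0, 0, 0.6], [0, 0, 0, 0, 0, 0, 0.65], [0, 0, 0, 0, 0, 0, 0.65], [0, 0, 0, 0, 0, 0.3, 0.65], [0, 0, 0, 0, 0, 0.6, 0.65], [0, 0, 0, 0, 0, 0.9, 0.65], [0, 0, 0, 0, 0, 0.9, 0.65]]]}}

```text
time_s: 9.75
ee_pos: [0.5689, 0.1065, 0.1603]
eef_rot: [[0.297, 0.955, 0.001], [0.955, -0.297, 0.0], [0.0, 0.001, -1.0]]
ft_force: [0.8, 0.6, 0.1]
finger_gap: 0.0555
finger_force: 0.0
```

Request:
{"op": "step_arm", "data": {"steps": [[[0, 0, 0, 0, -0.5, 1, 0.65], [0, 0, 0, 0, -0.9, 1, 0.65], [0, 0, 0, 0, -0.9, 1, 0.65], [0, 0, 0, 0, -0.9, 0, 0.65], [0, 0, 0, 0, -0.9, 0, 0.65], [0, 0, 0, 0, -0.9, 0, 0.65]]]}}

```text
time_s: 10.35
ee_pos: [0.5689, 0.0057, 0.22]
eef_rot: [[0.297, 0.955, 0.002], [0.955, -0.297, -0.0], [0.0, 0.002, -1.0]]
ft_force: [-0.3, -0.2, -1.2]
finger_gap: 0.0556
finger_force: 0.0
```

Run:
```python
from fit import *
for cam in("top","side"):
    im=get_image(cam);p=pts(im);save(cam+"3.png",cv2.resize(im["pixels"][110:290,200:400],None,fx=3,fy=3,interpolation=cv2.INTER_CUBIC))
    P=p.reshape(-1,3)
    near=lambda c,r,z0,z1:P[(np.hypot(P[:,0]-c[0],P[:,1]-c[1])<r)&(P[:,2]>z0)&(P[:,2]<z1)]
    for n,a in dict(spec=((.569,.107),.022,.124,.138),hub=((.5085,-.0846),.016,.088,.097)).items():
        Q=near(*a);print(cam,n,len(Q),Q.mean(0).round(4) if len(Q) else 0, np.median(Q,0) if len(Q) else 0)
    hsv=cv2.cvtColor(im["pixels"],cv2.COLOR_RGB2HSV);H,S,V=[hsv[...,i].ravel() for i in range(3)]
    b=(abs(P[:,0]-.54)<.2)&(abs(P[:,1]-.02)<.25)
    Q=P[b&((H<8)|(H>172))&(S>130)&(V>70)&(P[:,2]>.14)&(P[:,2]<.155)];print("handle",len(Q),Q.mean(0).round(4) if len(Q) else 0)
    Q=P[b&(H>20)&(H<36)&(S>120)&(V>80)&(P[:,2]>.15)];print("pointer",len(Q),Q[np.argsort(Q[:,2])].round(4)[::4].tolist())
s=state();print(s["time_s"],s["ee_pos"].round(4),s["joint_pos"].round(3),s["ft_force"].round(1))
```

```text
top spec 8 [0.5652 0.0876 0.1302] [0.56496926 0.08779169 0.12971783]
top hub 114 [ 0.508  -0.0845  0.0929] [ 0.50711332 -0.08391722  0.09311189]
handle 58 [ 0.4555 -0.0599  0.1464]
pointer 34 [[0.5823, 0.1581, 0.1652], [0.5797, 0.1602, 0.1669], [0.5843, 0.1552, 0.168], [0.5843, 0.1623, 0.1687], [0.5817, 0.1646, 0.1698], [0.5865, 0.1669, 0.1705], [0.5815, 0.162, 0.1708], [0.5839, 0.1666, 0.1717], [0.5864, 0.181, 0.1728]]
side spec 102 [0.5701 0.1028 0.1306] [0.569943   0.10178471 0.13114114]
side hub 87 [ 0.5084 -0.0857  0.0926] [ 0.50858045 -0.08549976  0.09265989]
handle 35 [ 0.4559 -0.0625  0.1457]
pointer 2 [[0.584, 0.157, 0.1649]]
10.45 [0.569  0.0048 0.2198] [-0.197  0.418  1.38  -0.     1.343  0.106] [-0.1 -0.3 -0.3]
```

View pics/side3.png

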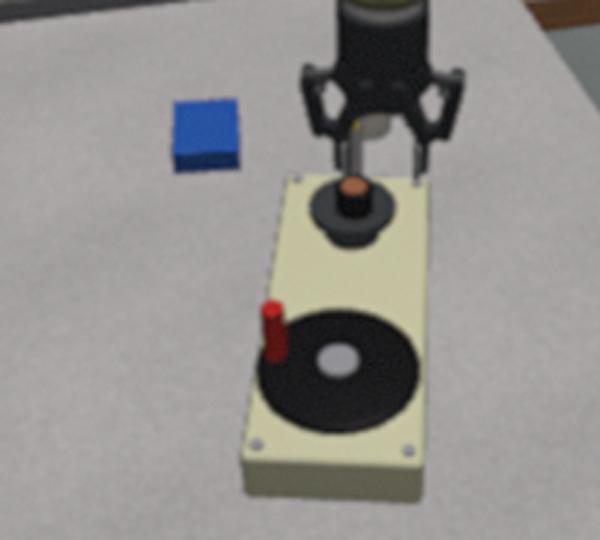

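The specimen stands alone on the stage at crop (353,195), and the red handle is at crop (273,330). Next I'll pre-turn the wrist and move above the handle.

Request:
{"op": "step_arm", "data": {"steps": [[[0, 0, 1, -0.35, -0.21, 0, 0.65], [0, 0, 1, -0.35, -0.21, 0, 0.65], [0, 0, 1, -0.35, -0.21, 0, 0.65], [0, 0, 1, -0.35, -0.21, 0, 0.65], [0, 0, 1, -0.35, -0.21, 0, 0.65], [0, 0, 1, -0.35, -0.21, 0, 0.65], [0, 0, 1, -0.35, -0.21, 0, 0.65], [0, 0, 1, -0.35, -0.21, 0, 0.65]]], "newtons": 40}}

```text
time_s: 11.25
ee_pos: [0.5126, -0.0266, 0.2195]
eef_rot: [[-0.515, 0.857, 0.001], [0.857, 0.515, -0.0], [-0.001, 0.001, -1.0]]
ft_force: [0.1, -0.3, -0.1]
finger_gap: 0.0557
finger_force: 0.0
```

Request:
{"op": "step_arm", "data": {"steps": [[[0, 0, 1, -0.35, -0.21, 0, 0.65], [0, 0, 1, -0.35, -0.21, 0, 0.65], [0, 0, 1, -0.35, -0.21, 0, 0.65], [0, 0, 1, -0.35, -0.21, 0, 0.65], [0, 0, 1, -0.35, -0.21, 0, 0.65], [0, 0, 1, -0.35, -0.21, 0, 0.65], [0, 0, 1, -0.35, -0.21, 0, 0.65], [0, 0, 1, -0.35, -0.21, 0, 0.65]]]}}

```text
time_s: 12.05
ee_pos: [0.4567, -0.0602, 0.2194]
eef_rot: [[-0.982, 0.191, 0.001], [0.191, 0.982, -0.0], [-0.001, 0.0, -1.0]]
ft_force: [0.0, 1.6, -0.1]
finger_gap: 0.0555
finger_force: 0.0
```

Request:
{"op": "step_arm", "data": {"steps": [[[0, 0, 1, 0, 0, 0, 0.65], [0, 0, 1, 0, 0, 0, 0.65], [0, 0, 1, 0, 0, 0, 0.65], [0, 0, 1, 0, 0, 0, 0.65], [0, 0, 1, 0, 0, 0, 0.65], [0, 0, 1, 0, 0, 0, 0.65], [0, 0, 1, 0, 0, 0, 0.65], [0, 0, 1, 0, 0, 0, 0.65]]]}}

```text
time_s: 12.85
ee_pos: [0.457, -0.0601, 0.2195]
eef_rot: [[-0.799, -0.602, 0.001], [-0.602, 0.799, -0.0], [-0.001, -0.001, -1.0]]
ft_force: [1.0, -0.7, -0.2]
finger_gap: 0.0553
finger_force: 0.0
```

Request:
{"op": "step_arm", "data": {"steps": [[[0, 0, 1, 0, 0, 0, 0.65], [0, 0, 1, 0, 0, 0, 0.65], [0, 0, 1, 0, 0, 0, 0.65], [0, 0, 0.5, 0, 0, 0, 0.65], [0, 0, 0, 0, 0, 0, 0.65], [0, 0, 0, 0, 0, 0, 0.65]]]}}

```text
time_s: 13.45
ee_pos: [0.4633, -0.0423, 0.2187]
eef_rot: [[-0.554, -0.832, -0.006], [-0.832, 0.554, -0.02], [0.02, -0.006, -1.0]]
ft_force: [-0.2, 0.0, 0.0]
finger_gap: 0.0557
finger_force: 0.0
```

Run:
```python
from h import *
s=state();print(s["joint_pos"].round(3), s["ee_pos"])
```

```text
[-0.332  0.194  1.685 -0.022  1.261 -2.88 ] [ 0.46331477 -0.04227388  0.21871612]
```

Request:
{"op": "step_arm", "data": {"steps": [[[0, 0, -0.7, 0, 0, 0, 0.65], [0, 0, -0.7, 0, 0, 0, 0.65], [0, 0, 0, 0, 0, 0, 0.65]]]}}

```text
time_s: 13.75
ee_pos: [0.4632, -0.0429, 0.2185]
eef_rot: [[-0.671, -0.741, -0.009], [-0.741, 0.671, -0.018], [0.02, -0.006, -1.0]]
ft_force: [0.2, -0.1, 1.0]
finger_gap: 0.0556
finger_force: 0.0
```

Run:
```python
from h import *
s=state();print(s["joint_pos"].round(3), s["ee_pos"])
```

```text
[-0.334  0.196  1.684 -0.021  1.264 -2.733] [ 0.46320531 -0.0429287   0.21852085]
```

Request:
{"op": "step_arm", "data": {"steps": [[[0.17, -0.09, -0.2, -0.38, -0.9, 0, 0.65], [0, 0, 0, 0, 0, -0.5, 0.65], [0, 0, 0, 0, 0, -0.8, 0.65], [0, 0, 0, 0, 0, 0, 0.65]]]}}

```text
time_s: 14.15
ee_pos: [0.4548, -0.0602, 0.1905]
eef_rot: [[-0.685, -0.729, -0.003], [-0.729, 0.685, 0.001], [0.002, 0.003, -1.0]]
ft_force: [-0.1, 0.5, 0.1]
finger_gap: 0.0555
finger_force: 0.0
```

Request:
{"op": "step_arm", "data": {"steps": [[[0, 0.03, 0, 0.05, -0.04, -0.8, 0.65], [0, 0, 0, 0, 0, -0.8, 0.65], [0, 0, 0, 0, 0, -0.8, 0.65], [0, 0, 0, 0, 0, -0.8, 0.65], [0, 0, 0, 0, 0, -0.6, 0.65], [0, 0, 0, 0, 0, -0.3, 0.65], [0, 0, 0, 0, 0, 0, 0.65]]]}}

```text
time_s: 14.85
ee_pos: [0.4566, -0.0612, 0.1101]
eef_rot: [[-0.685, -0.728, -0.004], [-0.728, 0.685, -0.0], [0.003, 0.003, -1.0]]
ft_force: [-0.4, -0.2, 0.6]
finger_gap: 0.0555
finger_force: 0.0
```

Request:
{"op": "step_arm", "data": {"steps": [[[0, 0, 0, 0, 0, 0, 0.15], [0, 0, 0, 0, 0, 0, 0.15], [0, 0, 0, 0, 0, 0, 0.15], [0, 0, 0, 0, 0, 0, 0.15], [0, 0, 0, 0, 0, 0, 0.15], [0, 0, 0, 0, 0, 0, 0.15]]]}}

```text
time_s: 15.45
ee_pos: [0.4544, -0.06, 0.1107]
eef_rot: [[-0.685, -0.729, -0.009], [-0.729, 0.685, 0.002], [0.005, 0.008, -1.0]]
ft_force: [-14.6, 7.6, 12.2]
finger_gap: 0.021
finger_force: 38.5
```

```bash
cat > wind.py <<'E'
import sys
from h import *
A=np.array([.5085,-.0848]); s=state(); p=np.array(s["ee_pos"][:2]); R=np.array(s["eef_rot"])
n=int(sys.argv[1]); st=float(sys.argv[2]) if len(sys.argv)>2 else 6
d=p-A; th=np.arctan2(d[1],d[0]); r=np.hypot(*d)
print("t",s["time_s"],"angle",np.degrees(th).round(1),"r",r.round(4),"yaw",np.degrees(np.arctan2(R[1,1],R[0,1])).round(1),"q6",s["joint_pos"][5].round(3),"ft",np.round(s["ft_force"],1),"z",round(s["ee_pos"][2],4))
r=float(sys.argv[3]) if len(sys.argv)>3 else r
t=th-np.radians(st)*np.arange(n+1); q=A+r*np.c_[np.cos(t),np.sin(t)]; q[0]=p
print((np.diff(q,axis=0)/.02).round(2).tolist())
E
python3 wind.py 48
```

```text
t 15.45 angle 155.4 r 0.0596 yaw 136.8 q6 -2.773 ft [-14.6   7.6  12.2] z 0.1107
[[0.14, 0.28], [0.17, 0.26], [0.2, 0.24], [0.22, 0.22], [0.24, 0.19], [0.26, 0.17], [0.28, 0.14], [0.29, 0.11], [0.3, 0.08], [0.31, 0.05], [0.31, 0.01], [0.31, -0.02], [0.31, -0.05], [0.3, -0.08], [0.29, -0.11], [0.28, -0.14], [0.26, -0.17], [0.24, -0.2], [0.22, -0.22], [0.19, -0.24], [0.17, -0.26], [0.14, -0.28], [0.11, -0.29], [0.08, -0.3], [0.05, -0.31], [0.01, -0.31], [-0.02, -0.31], [-0.05, -0.31], [-0.08, -0.3], [-0.11, -0.29], [-0.14, -0.28], [-0.17, -0.26], [-0.2, -0.24], [-0.22, -0.22], [-0.24, -0.19], [-0.26, -0.17], [-0.28, -0.14], [-0.29, -0.11], [-0.3, -0.08], [-0.31, -0.05], [-0.31, -0.01], [-0.31, 0.02], [-0.31, 0.05], [-0.3, 0.08], [-0.29, 0.11], [-0.28, 0.14], [-0.26, 0.17], [-0.24, 0.2]]
```

Request:
{"op": "step_arm", "data": {"steps": [[[0, 0, 0, -0.1, 0.05, 0, 0.15], [0, 0, -1, 0.14, 0.28, 0, 0.15], [0, 0, -1, 0.17, 0.26, 0, 0.15], [0, 0, -1, 0.2, 0.24, 0, 0.15], [0, 0, -1, 0.22, 0.22, 0, 0.15], [0, 0, -1, 0.24, 0.19, 0, 0.15], [0, 0, -1, 0.26, 0.17, 0, 0.15]]]}}

```text
time_s: 16.15
ee_pos: [0.4787, -0.0326, 0.1107]
eef_rot: [[-0.983, -0.182, -0.005], [-0.182, 0.983, 0.002], [0.004, 0.003, -1.0]]
ft_force: [-5.6, 0.7, 4.1]
finger_gap: 0.0207
finger_force: 40.2
```

```bash
python3 wind.py 1
```

```text
t 16.15 angle 119.7 r 0.0601 yaw 100.5 q6 -2.067 ft [-5.6  0.7  4.1] z 0.1107
[[0.28, 0.14]]
```

Request:
{"op": "step_arm", "data": {"steps": [[[0, 0, -1, 0.28, 0.14, 0, 0.15], [0, 0, -1, 0.29, 0.11, 0, 0.15], [0, 0, -1, 0.3, 0.08, 0, 0.15], [0, 0, -1, 0.31, 0.05, 0, 0.15], [0, 0, -1, 0.31, 0.01, 0, 0.15], [0, 0, -1, 0.31, -0.02, 0, 0.15], [0, 0, -1, 0.31, -0.05, 0, 0.15], [0, 0, -1, 0.3, -0.08, 0, 0.15]]]}}

```text
time_s: 16.95
ee_pos: [0.5266, -0.0278, 0.1107]
eef_rot: [[-0.793, 0.61, -0.004], [0.61, 0.793, 0.004], [0.006, 0.001, -1.0]]
ft_force: [-9.2, 1.3, 5.4]
finger_gap: 0.0209
finger_force: 40.4
```

Request:
{"op": "step_arm", "data": {"steps": [[[0, 0, -1, 0.29, -0.11, 0, 0.15], [0, 0, -1, 0.28, -0.14, 0, 0.15], [0, 0, -1, 0.26, -0.17, 0, 0.15], [0, 0, -1, 0.24, -0.2, 0, 0.15], [0, 0, -1, 0.22, -0.22, 0, 0.15], [0, 0, -1, 0.19, -0.24, 0, 0.15], [0, 0, -1, 0.17, -0.26, 0, 0.15], [0, 0, -1, 0.14, -0.28, 0, 0.15]]]}}

```text
time_s: 17.75
ee_pos: [0.5616, -0.0602, 0.1106]
eef_rot: [[-0.078, 0.997, -0.003], [0.997, 0.078, 0.005], [0.005, -0.003, -1.0]]
ft_force: [-12.3, 2.6, 5.6]
finger_gap: 0.0213
finger_force: 40.7
```

```bash
python3 wind.py 1
```

```text
t 17.75 angle 24.9 r 0.0586 yaw 4.5 q6 -0.395 ft [-12.3   2.6   5.6] z 0.1106
[[0.11, -0.28]]
```

Request:
{"op": "step_arm", "data": {"steps": [[[0, 0, -1, 0.07, -0.29, 0, 0.15], [0, 0, -1, 0.04, -0.3, 0, 0.15], [0, 0, -1, 0.04, -0.31, 0, 0.15], [0, 0, -1, 0.01, -0.31, 0, 0.15], [0, 0, -1, -0.02, -0.31, 0, 0.15], [0, 0, -1, -0.05, -0.31, 0, 0.15], [0, 0, -1, -0.08, -0.3, 0, 0.15], [0, 0, -1, -0.11, -0.29, 0, 0.15]]]}}

```text
time_s: 18.55
ee_pos: [0.5609, -0.1078, 0.1106]
eef_rot: [[0.689, 0.725, 0.002], [0.725, -0.689, 0.004], [0.004, -0.001, -1.0]]
ft_force: [-4.4, 9.8, 4.4]
finger_gap: 0.0207
finger_force: 40.5
```

Request:
{"op": "step_arm", "data": {"steps": [[[0, 0, -1, -0.14, -0.28, 0, 0.15], [0, 0, -1, -0.17, -0.26, 0, 0.15], [0, 0, -1, -0.2, -0.24, 0, 0.15], [0, 0, -1, -0.22, -0.22, 0, 0.15], [0, 0, -1, -0.24, -0.19, 0, 0.15], [0, 0, -1, -0.26, -0.17, 0, 0.15], [0, 0, -1, -0.28, -0.14, 0, 0.15], [0, 0, -1, -0.29, -0.11, 0, 0.15]]]}}

```text
time_s: 19.35
ee_pos: [0.5251, -0.139, 0.1106]
eef_rot: [[1.0, -0.027, 0.003], [-0.027, -1.0, 0.003], [0.003, -0.003, -1.0]]
ft_force: [0.6, 15.9, 3.2]
finger_gap: 0.0209
finger_force: 40.6
```

```bash
python3 wind.py 1
```

```text
t 19.35 angle -72.9 r 0.0567 yaw -91.5 q6 1.119 ft [ 0.6 15.9  3.2] z 0.1106
[[-0.29, -0.07]]
```

Request:
{"op": "step_arm", "data": {"steps": [[[0, 0, -1, -0.3, -0.04, 0, 0.15], [0, 0, -1, -0.31, -0.01, 0, 0.15], [0, 0, -1, -0.31, 0.02, 0, 0.15], [0, 0, -1, -0.31, 0.04, 0, 0.15], [0, 0, -1, -0.31, 0.06, 0, 0.15], [0, 0, -1, -0.3, 0.09, 0, 0.15], [0, 0, -1, -0.29, 0.12, 0, 0.15]]]}}

```text
time_s: 20.05
ee_pos: [0.4834, -0.1361, 0.1107]
eef_rot: [[0.725, -0.689, 0.004], [-0.689, -0.725, -0.004], [0.006, 0.0, -1.0]]
ft_force: [5.6, -0.4, -5.2]
finger_gap: 0.0203
finger_force: 39.6
```

Request:
{"op": "step_arm", "data": {"steps": [[[0, 0, -1, -0.28, 0.14, 0, 0.15], [0, 0, -1, -0.26, 0.17, 0, 0.15], [0, 0, -1, -0.24, 0.2, 0, 0.15], [0, 0, -1, -0.22, 0.22, 0, 0.15], [0, 0, -1, -0.19, 0.24, 0, 0.15], [0, 0, -1, -0.17, 0.26, 0, 0.15], [0, 0, 0, 0, 0, 0, 0.15]]]}}

```text
time_s: 20.75
ee_pos: [0.4568, -0.1113, 0.1107]
eef_rot: [[0.182, -0.983, 0.003], [-0.983, -0.182, -0.004], [0.005, -0.002, -1.0]]
ft_force: [9.5, -1.2, -8.1]
finger_gap: 0.0212
finger_force: 39.5
```

```bash
python3 wind.py 1
```

```text
t 20.75 angle -152.9 r 0.0581 yaw -169.5 q6 2.472 ft [ 9.5 -1.2 -8.1] z 0.1107
[[-0.12, 0.28]]
```

Request:
{"op": "step_arm", "data": {"steps": [[[0, 0, -1, -0.07, 0.28, 0, 0.15], [0, 0, -1, -0.05, 0.3, 0, 0.15], [0, 0, 0, 0, 0, 0, 0.15], [0, 0, 0, 0, 0, 0, 0.65], [0, 0, 0, 0, 0, 0, 0.65], [0, 0, 0, 0, 0, 0, 0.65], [0, 0, 0, 0, 0, 0, 0.65]]]}}

```text
time_s: 21.45
ee_pos: [0.4532, -0.0996, 0.1104]
eef_rot: [[-0.022, -1.0, -0.001], [-1.0, 0.022, -0.003], [0.003, 0.001, -1.0]]
ft_force: [-0.7, 0.2, 0.1]
finger_gap: 0.0553
finger_force: 0.0
```

Request:
{"op": "step_arm", "data": {"steps": [[[0, 0, 0, 0, 0, 0.5, 0.65], [0, 0, 0, 0, 0, 0.9, 0.65], [0, 0, 0, 0, 0, 0.9, 0.65], [0, 0, 0, 0, 0, 0.9, 0.65], [0, 0, 1, 0, 0, 0.5, 0.65], [0, 0, 1, 0, 0, 0, 0.65], [0, 0, 1, 0, 0, 0, 0.65], [0, 0, 1, 0, 0, 0, 0.65]]]}}

```text
time_s: 22.25
ee_pos: [0.4532, -0.0996, 0.1852]
eef_rot: [[0.39, -0.921, 0.0], [-0.921, -0.39, -0.004], [0.003, 0.001, -1.0]]
ft_force: [0.3, 1.1, -0.1]
finger_gap: 0.0554
finger_force: 0.0
```

```bash
cat > meas.py <<'E'
from fit import *
for cam in("top","side"):
    im=get_image(cam);p=pts(im);P=p.reshape(-1,3);px=im["pixels"]
    hsv=cv2.cvtColor(px,cv2.COLOR_RGB2HSV);H,S,V=[hsv[...,i].ravel() for i in range(3)]
    near=lambda c,r:(np.hypot(P[:,0]-c[0],P[:,1]-c[1])<r)
    def out(n,Q): print(cam,n,len(Q),*( [np.median(Q,0).round(4),Q.mean(0).round(4)] if len(Q) else []))
    out("spec",P[near((.57,.107),.016)&(P[:,2]>.125)&(P[:,2]<.18)])
    out("copper",P[near((.57,.107),.03)&(H<20)&(S>90)&(P[:,2]>.125)&(P[:,2]<.18)])
    ring=near((.57,.113),.042)&~near((.569,.107),.025)&(P[:,2]>.095)&(P[:,2]<.15);out("stage",P[ring])
    out("pointer",P[near((.5805,.155),.03)&(H>20)&(H<36)&(S>120)&(V>70)&(P[:,2]>.155)&(P[:,2]<.18)])
    out("handle",P[near((.5085,-.0848),.08)&((H<8)|(H>172))&(S>130)&(V>70)&(P[:,2]>.14)&(P[:,2]<.155)])
    save(cam+"_m%.2f.png"%state()["time_s"],cv2.resize(px[110:290,230:400],None,fx=3,fy=3,interpolation=cv2.INTER_CUBIC))
E
python3 meas.py;python3 wind.py 1
```

```text
top spec 130 [0.5697 0.1063 0.1526] [0.5699 0.1067 0.1527]
top copper 100 [0.5689 0.1062 0.1526] [0.5688 0.1065 0.1526]
top stage 558 [0.571  0.1202 0.1228] [0.5704 0.116  0.1227]
top pointer 34 [0.5846 0.1683 0.1688] [0.585  0.1683 0.1691]
top handle 0
side spec 57 [0.5699 0.106  0.1525] [0.5702 0.1055 0.1519]
side copper 55 [0.5706 0.1037 0.1525] [0.5701 0.1046 0.1525]
side stage 116 [0.5896 0.0838 0.1217] [0.5861 0.0924 0.1208]
side pointer 21 [0.5865 0.1673 0.1691] [0.5867 0.1691 0.1679]
side handle 47 [ 0.4544 -0.1028  0.146 ] [ 0.4544 -0.1026  0.1457]
t 22.35 angle -165.0 r 0.0573 yaw -157.2 q6 2.277 ft [ 0.8 -1.5  0.9] z 0.185
[[-0.06, 0.29]]
```

Request:
{"op": "step_arm", "data": {"steps": [[[0, 0, 1, 0, 0, 0, 0.65], [0, 0, 1, 0, 0, 0, 0.65], [0, 0, 1, 0, 0, 0, 0.65], [0, 0, 1, 0, 0, 0, 0.65], [0, 0, 1, 0, 0, 0, 0.65], [0, 0, 1, 0, 0, 0, 0.65], [0, 0, 1, 0, 0, 0, 0.65], [0, 0, 1, 0, 0, 0, 0.65]]]}}

```text
time_s: 23.15
ee_pos: [0.4531, -0.0996, 0.1847]
eef_rot: [[0.944, -0.329, 0.002], [-0.329, -0.944, -0.003], [0.003, 0.002, -1.0]]
ft_force: [-0.8, -0.2, 0.9]
finger_gap: 0.0555
finger_force: 0.0
```

Request:
{"op": "step_arm", "data": {"steps": [[[0, 0, 1, 0, 0, 0, 0.65], [0, 0, 1, 0, 0, 0, 0.65], [0, 0, 1, 0, 0, 0, 0.65], [0, 0, 1, 0, 0, 0, 0.65], [0, 0, 1, 0, 0, 0, 0.65], [0, 0, 1, 0, 0, 0, 0.65], [0, 0, 1, 0, 0, 0, 0.65], [0, 0, 1, 0, 0, 0, 0.65]]]}}

```text
time_s: 23.95
ee_pos: [0.4531, -0.0996, 0.1848]
eef_rot: [[0.876, 0.482, 0.004], [0.482, -0.876, -0.0], [0.003, 0.002, -1.0]]
ft_force: [-0.2, -0.6, 0.4]
finger_gap: 0.0558
finger_force: 0.0
```

Request:
{"op": "step_arm", "data": {"steps": [[[0, 0, 1, 0, 0, 0, 0.65], [0, 0, 1, 0, 0, 0, 0.65], [0, 0, 1, 0, 0, 0, 0.65], [0, 0, 1, 0, 0, 0, 0.65], [0, 0, 1, 0, 0, 0, 0.65], [0, 0, 1, 0, 0, 0, 0.65], [0, 0, 1, 0, 0, 0, 0.65], [0, 0, 1, 0, 0, 0, 0.65]]]}}

```text
time_s: 24.75
ee_pos: [0.4531, -0.0996, 0.1848]
eef_rot: [[0.229, 0.974, 0.003], [0.974, -0.229, 0.002], [0.003, 0.002, -1.0]]
ft_force: [-0.5, 0.1, -0.7]
finger_gap: 0.0556
finger_force: 0.0
```

Request:
{"op": "step_arm", "data": {"steps": [[[0, 0, 1, 0, 0, 0, 0.65], [0, 0, 1, 0, 0, 0, 0.65], [0, 0, 1, 0, 0, 0, 0.65], [0, 0, 1, 0, 0, 0, 0.65], [0, 0, 1, 0, 0, 0, 0.65], [0, 0, 1, 0, 0, 0, 0.65], [0, 0, 1, 0, 0, 0, 0.65], [0, 0, 1, 0, 0, 0, 0.65]]]}}

```text
time_s: 25.55
ee_pos: [0.4531, -0.0996, 0.1848]
eef_rot: [[-0.571, 0.821, 0.0], [0.821, 0.571, 0.003], [0.002, 0.002, -1.0]]
ft_force: [0.3, 0.3, 0.1]
finger_gap: 0.0555
finger_force: 0.0
```

Request:
{"op": "step_arm", "data": {"steps": [[[0, 0, 1, 0, 0, 0, 0.65], [0, 0, 1, 0, 0, 0, 0.65], [0, 0, 1, 0, 0, 0, 0.65], [0, 0, 1, 0, 0, 0, 0.65], [0, 0, 0, 0, 0, 0, 0.65]]]}}

```text
time_s: 26.05
ee_pos: [0.4531, -0.0996, 0.1847]
eef_rot: [[-0.854, 0.521, -0.001], [0.521, 0.854, 0.003], [0.002, 0.002, -1.0]]
ft_force: [-0.7, -0.2, 0.4]
finger_gap: 0.0554
finger_force: 0.0
```

```bash
python3 meas.py; python3 wind.py 1
```

```text
top spec 134 [0.5708 0.1063 0.1527] [0.5702 0.1066 0.153 ]
top copper 99 [0.5688 0.1063 0.1526] [0.5689 0.1062 0.153 ]
top stage 555 [0.571  0.1203 0.1226] [0.5703 0.1162 0.1227]
top pointer 33 [0.5847 0.1687 0.17  ] [0.5851 0.1684 0.1697]
top handle 0
side spec 60 [0.5691 0.1071 0.1527] [0.5697 0.1063 0.152 ]
side copper 57 [0.57   0.1031 0.1525] [0.5697 0.1044 0.1525]
side stage 213 [0.5594 0.0944 0.1218] [0.5666 0.0997 0.1208]
side pointer 19 [0.5869 0.165  0.1687] [0.5866 0.1672 0.1684]
side handle 50 [ 0.4537 -0.103   0.146 ] [ 0.454  -0.1026  0.1455]
t 26.15 angle -165.0 r 0.0573 yaw 58.5 q6 -1.492 ft [ 0.1  0.9 -0.7] z 0.1846
[[-0.06, 0.29]]
```

Request:
{"op": "step_arm", "data": {"steps": [[[0, 0, 0, 0, 0, -0.7, 0.65], [0, 0, 0, 0, 0, -0.8, 0.65], [0, 0, 0, 0, 0, -0.8, 0.65], [0, 0, 0, 0, 0, -0.8, 0.65], [0, 0, 0, 0, 0, -0.4, 0.65], [0, 0, 0, 0, 0, -0.2, 0.65], [0, 0, 0, 0, 0, 0, 0.65]]]}}

```text
time_s: 26.85
ee_pos: [0.4531, -0.0996, 0.1103]
eef_rot: [[-0.854, 0.52, -0.002], [0.52, 0.854, 0.003], [0.003, 0.002, -1.0]]
ft_force: [-0.3, 0.1, 0.6]
finger_gap: 0.0552
finger_force: 0.0
```

Request:
{"op": "step_arm", "data": {"steps": [[[0, 0, 0, 0, 0, 0, 0.15], [0, 0, 0, 0, 0, 0, 0.15], [0, 0, 0, 0, 0, 0, 0.15], [0, 0, 0, 0, 0, 0, 0.15], [0, 0, 0, 0, 0, 0, 0.15], [0, 0, 0, 0, 0, 0, 0.15]]]}}

```text
time_s: 27.45
ee_pos: [0.4533, -0.0998, 0.1109]
eef_rot: [[-0.855, 0.519, -0.001], [0.519, 0.855, 0.002], [0.002, 0.002, -1.0]]
ft_force: [-1.8, 0.0, 6.0]
finger_gap: 0.0208
finger_force: 39.0
```

```bash
sed -i 's/A=np.array(.*]); s=/A=np.array([.508,-.083]); s=/' wind.py; python3 wind.py 38 6 0.0583
```

```text
t 27.45 angle -162.9 r 0.0573 yaw 58.7 q6 -1.497 ft [-1.8  0.   6. ] z 0.1109
[[-0.12, 0.28], [-0.04, 0.3], [-0.01, 0.3], [0.02, 0.3], [0.05, 0.3], [0.08, 0.29], [0.11, 0.28], [0.14, 0.27], [0.17, 0.25], [0.2, 0.23], [0.22, 0.21], [0.24, 0.19], [0.26, 0.16], [0.27, 0.13], [0.29, 0.1], [0.3, 0.07], [0.3, 0.04], [0.3, 0.01], [0.3, -0.02], [0.3, -0.05], [0.29, -0.08], [0.28, -0.11], [0.27, -0.14], [0.25, -0.17], [0.23, -0.2], [0.21, -0.22], [0.19, -0.24], [0.16, -0.26], [0.13, -0.27], [0.1, -0.29], [0.07, -0.3], [0.04, -0.3], [0.01, -0.3], [-0.02, -0.3], [-0.05, -0.3], [-0.08, -0.29], [-0.11, -0.28], [-0.14, -0.27]]
```

Request:
{"op": "step_arm", "data": {"steps": [[[0, 0, -1, -0.1, 0.29, 0, 0.15], [0, 0, -1, -0.04, 0.3, 0, 0.15], [0, 0, -1, -0.01, 0.3, 0, 0.15], [0, 0, -1, 0.02, 0.3, 0, 0.15], [0, 0, -1, 0.05, 0.3, 0, 0.15], [0, 0, -1, 0.08, 0.29, 0, 0.15], [0, 0, -1, 0.11, 0.28, 0, 0.15], [0, 0, -1, 0.14, 0.27, 0, 0.15]]]}}

```text
time_s: 28.25
ee_pos: [0.459, -0.0535, 0.111]
eef_rot: [[-0.182, 0.983, 0.004], [0.983, 0.182, 0.001], [0.0, 0.004, -1.0]]
ft_force: [4.4, -5.1, -0.0]
finger_gap: 0.0207
finger_force: 39.2
```

Request:
{"op": "step_arm", "data": {"steps": [[[0, 0, -1, 0.17, 0.25, 0, 0.15], [0, 0, -1, 0.2, 0.23, 0, 0.15], [0, 0, -1, 0.22, 0.21, 0, 0.15], [0, 0, -1, 0.24, 0.19, 0, 0.15], [0, 0, -1, 0.26, 0.16, 0, 0.15], [0, 0, -1, 0.27, 0.13, 0, 0.15], [0, 0, -1, 0.29, 0.1, 0, 0.15], [0, 0, -1, 0.3, 0.07, 0, 0.15]]]}}

```text
time_s: 29.05
ee_pos: [0.4974, -0.0269, 0.1109]
eef_rot: [[0.609, 0.793, 0.004], [0.793, -0.609, -0.001], [0.002, 0.003, -1.0]]
ft_force: [-2.2, -6.4, 5.8]
finger_gap: 0.0207
finger_force: 39.6
```

```bash
python3 wind.py 1
```

```text
t 29.05 angle 100.7 r 0.0571 yaw -37.5 q6 0.365 ft [-2.2 -6.4  5.8] z 0.1109
[[0.3, 0.04]]
```

Request:
{"op": "step_arm", "data": {"steps": [[[0, 0, -1, 0.3, 0.02, 0, 0.15], [0, 0, -1, 0.3, 0.0, 0, 0.15], [0, 0, -1, 0.3, -0.02, 0, 0.15], [0, 0, -1, 0.3, -0.05, 0, 0.15], [0, 0, -1, 0.29, -0.08, 0, 0.15], [0, 0, -1, 0.28, -0.11, 0, 0.15], [0, 0, -1, 0.27, -0.14, 0, 0.15], [0, 0, -1, 0.25, -0.17, 0, 0.15]]]}}

```text
time_s: 29.85
ee_pos: [0.5427, -0.0377, 0.1109]
eef_rot: [[0.997, 0.078, 0.002], [0.078, -0.997, -0.002], [0.002, 0.002, -1.0]]
ft_force: [-6.6, -3.4, 7.9]
finger_gap: 0.021
finger_force: 39.8
```

Request:
{"op": "step_arm", "data": {"steps": [[[0, 0, -1, 0.23, -0.2, 0, 0.15], [0, 0, -1, 0.21, -0.22, 0, 0.15], [0, 0, -1, 0.19, -0.24, 0, 0.15], [0, 0, -1, 0.16, -0.26, 0, 0.15], [0, 0, -1, 0.13, -0.27, 0, 0.15], [0, 0, -1, 0.1, -0.29, 0, 0.15], [0, 0, 0, 0, 0, 0, 0.15]]]}}

```text
time_s: 30.55
ee_pos: [0.5628, -0.0671, 0.1109]
eef_rot: [[0.853, -0.523, 0.0], [-0.523, -0.853, -0.002], [0.001, 0.002, -1.0]]
ft_force: [-6.5, 1.0, 7.9]
finger_gap: 0.021
finger_force: 39.9
```

```bash
python3 meas.py; python3 meas.py|grep -E "copper|pointer"; python3 wind.py 8
```

```text
top spec 133 [0.5694 0.107  0.1655] [0.57   0.1069 0.1654]
top copper 100 [0.569  0.1069 0.1655] [0.5686 0.1064 0.1651]
top stage 571 [0.5714 0.1208 0.1349] [0.5703 0.1163 0.1349]
top pointer 35 [0.5844 0.1678 0.1697] [0.5847 0.1678 0.1696]
top handle 0
side spec 16 [0.5597 0.101  0.1646] [0.5594 0.1017 0.163 ]
side copper 11 [0.5596 0.0995 0.1646] [0.5597 0.1009 0.1645]
side stage 123 [0.5434 0.1042 0.1342] [0.5441 0.1079 0.1331]
side pointer 0
side handle 2 [ 0.5742 -0.0718  0.1463] [ 0.5742 -0.0718  0.1463]
top copper 101 [0.5691 0.1069 0.1653] [0.5685 0.1067 0.165 ]
top pointer 35 [0.5843 0.1673 0.1696] [0.5847 0.1678 0.1697]
side copper 11 [0.56   0.1006 0.165 ] [0.5598 0.1006 0.1647]
side pointer 0
t 30.75 angle 16.5 r 0.0571 yaw -121.3 q6 1.795 ft [-5.7 -0.8  7.4] z 0.1109
[[0.07, -0.29], [0.04, -0.3], [0.01, -0.3], [-0.02, -0.3], [-0.05, -0.29], [-0.08, -0.29], [-0.11, -0.28], [-0.14, -0.26]]
```

Request:
{"op": "step_arm", "data": {"steps": [[[0, 0, -1, 0.06, -0.29, 0, 0.15], [0, 0, -1, 0.03, -0.3, 0, 0.15], [0, 0, -1, 0.01, -0.3, 0, 0.15], [0, 0, -1, -0.02, -0.3, 0, 0.15], [0, 0, -1, -0.05, -0.29, 0, 0.15], [0, 0, -0.6, -0.05, -0.17, 0, 0.15], [0, 0, 0, 0, 0, 0, 0.15]]]}}

```text
time_s: 31.45
ee_pos: [0.5626, -0.0998, 0.1109]
eef_rot: [[0.422, -0.906, -0.001], [-0.906, -0.422, -0.003], [0.002, 0.002, -1.0]]
ft_force: [-3.4, 2.4, 6.6]
finger_gap: 0.021
finger_force: 39.7
```

Request:
{"op": "step_arm", "data": {"steps": [[[0, 0, 0, 0, 0, 0, 0.65], [0, 0, 0, 0, 0, 0, 0.65], [0, 0, 0, 0, 0, 0, 0.65], [0, 0, 0, 0, 0, 0.5, 0.65], [0, 0, 0, 0, 0, 0.9, 0.65], [0, 0, 0, 0, 0, 0.9, 0.65], [0, 0, 0, -0.3, 0, 0.9, 0.65], [0, 0, 0, -0.8, -0.3, 0.5, 0.65]]]}}

```text
time_s: 32.25
ee_pos: [0.5416, -0.1057, 0.1864]
eef_rot: [[0.426, -0.905, 0.002], [-0.905, -0.426, -0.004], [0.005, -0.0, -1.0]]
ft_force: [0.6, -0.3, -0.3]
finger_gap: 0.0558
finger_force: 0.0
```

Request:
{"op": "step_arm", "data": {"steps": [[[0, 0, 0, -0.9, -0.5, 0, 0.65], [0, 0, 0, -0.9, -0.9, 0, 0.65], [0, 0, 0, -0.9, -0.9, 0, 0.65], [0, 0, 0, -0.9, -0.9, 0, 0.65], [0, 0, 0, -0.5, -0.9, 0, 0.65], [0, 0, 0, 0, -0.9, 0, 0.65], [0, 0, 0, 0, -0.9, 0, 0.65], [0, 0, 0, 0, 0, 0, 0.65]]]}}

```text
time_s: 33.05
ee_pos: [0.4593, -0.2259, 0.1844]
eef_rot: [[0.423, -0.906, -0.0], [-0.906, -0.423, -0.004], [0.003, 0.002, -1.0]]
ft_force: [0.3, 0.8, -0.6]
finger_gap: 0.0553
finger_force: 0.0
```

```bash
python3 meas.py; python3 meas.py|grep -E "copper|pointer"; python3 wind.py 1
python3 - <<'E'
from h import *
# pointer bar: upper surface near the tip, and its row profile
im=get_image("top");P=pts(im);hsv=cv2.cvtColor(im["pixels"],cv2.COLOR_RGB2HSV)
m=(hsv[...,0]>20)&(hsv[...,0]<36)&(hsv[...,1]>100)&(abs(P[...,0]-.58)<.04)&(abs(P[...,1]-.165)<.04)
for v in np.unique(np.where(m)[0]): print(v,[(int(u),*P[v,u].round(4)[1:]) for u in np.where(m[v])[0]][::2])
im2=get_image("side");save("fin.png",np.hstack([cv2.resize(im["pixels"][160:260,240:400],(400,250)),cv2.resize(im2["pixels"][110:290,250:370],(400,600))[:250]]))
E
ls pics
```

```text
top spec 135 [0.5692 0.1067 0.1676] [0.5697 0.107  0.1676]
top copper 97 [0.569  0.1067 0.1679] [0.5691 0.1066 0.1678]
top stage 568 [0.5712 0.1207 0.1371] [0.5705 0.1162 0.1371]
top pointer 34 [0.5846 0.168  0.1693] [0.5849 0.1682 0.1695]
top handle 56 [ 0.5625 -0.1017  0.1464] [ 0.5624 -0.1022  0.1464]
side spec 0
side copper 0
side stage 71 [0.5984 0.0989 0.1362] [0.5977 0.0994 0.1356]
side pointer 0
side handle 37 [ 0.5626 -0.1054  0.1453] [ 0.5624 -0.1051  0.1451]
top copper 96 [0.5689 0.1067 0.1674] [0.5688 0.1065 0.1673]
top pointer 35 [0.5847 0.1676 0.1691] [0.5848 0.1679 0.1692]
side copper 0
side pointer 0
t 33.25 angle -109.2 r 0.1485 yaw -154.8 q6 2.022 ft [-0.5 -0.6 -0.7] z 0.1842
[[-0.72, 0.29]]
182 [(257, np.float64(0.1784), np.float64(0.1734))]
183 [(256, np.float64(0.1806), np.float64(0.1746)), (258, np.float64(0.1768), np.float64(0.1691)), (260, np.float64(0.1724), np.float64(0.1668))]
184 [(256, np.float64(0.1812), np.float64(0.1717)), (258, np.float64(0.1767), np.float64(0.1696)), (260, np.float64(0.1717), np.float64(0.1706)), (262, np.float64(0.167), np.float64(0
[... 228 characters left out ...]
p.float64(0.1671)), (264, np.float64(0.1622), np.float64(0.1692)), (266, np.float64(0.1575), np.float64(0.1684))]
186 [(260, np.float64(0.1834), np.float64(0.1077)), (262, np.float64(0.1672), np.float64(0.1685)), (264, np.float64(0.1624), np.float64(0.1685)), (266, np.float64(0.1573), np.float64(0.1698)), (268, np.float64(0.1527), np.float64(0.1682))]
187 [(264, np.float64(0.1628), np.float64(0.1661)), (266, np.float64(0.157), np.float64(0.1717))]
crop1.png
fin.png
s2.png
side0.png
side3.png
side_m22.35.png
side_m26.15.png
side_m30.65.png
side_m30.75.png
side_m33.15.png
side_m33.25.png
top0.png
top3.png
top_m22.30.png
top_m26.10.png
top_m30.60.png
top_m30.70.png
top_m33.10.png
top_m33.20.png
```

View pics/fin.png

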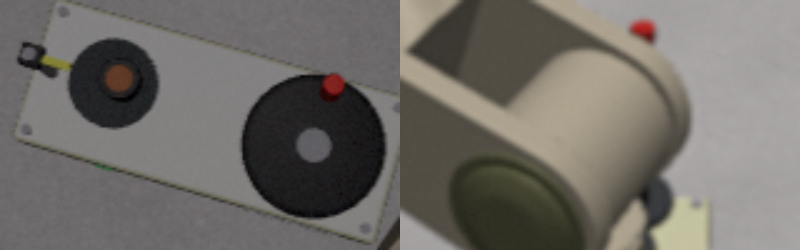

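The pictures show the specimen on the stage at crop (119,80), the handle free, and the arm clear of everything. The specimen's top face measures 0.1676 m. The top of the pointer bar is at about 0.1692 m, which puts the tip at about 0.1672 m, so the 0.4 mm difference is well inside the 3 mm tolerance.

```bash
python3 -c "
from plant import order
print(order.close_job())"
```

```text
the job is handed in; nothing more can be done
None
```

The job is handed in: the copper specimen stands released on the stage, wound up to within about 0.4 mm of the pointer tip by camera measurement; no verdict was returned.

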